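# Stack a painted sign on a foam separator

## Robot

A 6-joint arm with a two-finger parallel gripper is mounted at the origin on the work surface. World frame = base frame: x ahead of the robot, y to its left, z up, the work surface at z = 0. Lengths are in m, angles in degrees, forces in N, time in s.
With the tool pointing down it reaches from about 0.35 to 0.875 m from the base axis. Payload 4.2 kg.
Tool frame: the origin (TCP) lies midway between the tips of the shut fingers; the grasp point (between the pads) lies 19 mm behind it; z points along the fingers, y is the direction in which the jaws open and shut (so a half turn about z gives the same grasp; the last joint's range is limited). The gripper opens to 87 mm and grips with 3 to 60 N. Pads are 19 mm wide; open, the fingers measure 117 mm over their backs; the gripper's body (75 mm by 190 mm) begins 51 mm behind the grasp point.
Start: joints at [14.817, 22.042, 0.453, 0, -68.411, -14.817], TCP at [0.625, 0, 0.223] pointing down, gripper open.
Joint ranges: [-179.83, 179.83], [-69.29, 118.12], [-61.27, 80.66], [-181.25, 117.63], [-171.15, -9.14], [-177.46, 177.46]. Speed limits (degrees/s): [159.86, 159.86, 180, 180, 180, 180].

## Interface

Orientations are given as a 3x3 rotation matrix whose columns are the frame's x, y, z axes.
In Python, from station import r gives the robot as it stands.
- The arm moves only by the tool carry_out, never from a script. Its argument "steps" is a list of rows, each a list of 2 entries, a list of its own where there are three numbers: the shift along the tool's x, y, z in cm, then the turn about the tool's z in degrees. In form: [[[x, y, z], twist], ...]. A call has 1 to 20 rows; each row is the pose to reach, as a shift and turn from the pose measured when the call began, along the tool's axes at that moment; what a row does not reach only later rows make up. A row lasts 1/10 s, in which the tool goes at most 50 mm and 8.59 degrees, less where a joint would pass 70% of its speed; a pose out of reach is approached as far as the arm can. A call with a gripper value outside its range is refused whole. "gripper" is the gripper's target within -1 to 1 (fully open at 1, half-way at 0, shut at -1), set as the call begins (left out, the last holds). The fingers move at their own pace and stop on an object; the grip force is fixed at half the most. Time passes only in rows, so rows that repeat a pose let the fingers close. It gives the time, the measured TCP pose, the force and the opening at its end, in the units of the state.
- r.sense(): the state, without advancing time (a new reading comes with each control period).
- r.capture(name): name is "scene" or "side" or "wrist"; returns the picture (384x512x3 uint8, red, green, blue); there is no depth.
- r.calibration(name): a dict with "camera_matrix" (3x3 intrinsics, pixels), "D" ([k1, k2, p1, p2, k3] as OpenCV has them; the pictures are not rectified), "world_from_camera" (4x4, takes a point from camera to world coordinates). Camera axes: x right, y up, looking along -z (the intrinsics and any distortion apply to the point x, -y, -z); pixel columns grow to the right and rows downward; lengths in m; the calibration is good to about 2 mm. A picture is of the moment at which its call begins: read the wrist's pose just before it. calibration takes no time and is no camera call; for the wrist camera it gives the pose at the moment of the call.
- r.finish_job(): hands the job in, once; it reports no verdict.
Trained networks look in the newest picture that a camera, given by its name, has taken for a name from the list of things; names that differ only in an ending like _2 or _b are one class to them, and where a whole thing is asked for, a point or a joint stands for the part that bears it (a point fixed in the world has none). Each returns a list of dicts, best first, with "confidence" (0 to 1); they miss things now and then, are a little off and sometimes report something else, mostly with a low value. They report only what shows in the picture. A call takes as long as a camera call. They do not tell look-alikes from the thing itself.
- r.cut_out(camera, target): "pixels" (384x512 bool, what is visible of it).
- r.place_of(camera, target): "centre" ([x, y, z] in m, in world coordinates, good to about 4 mm: a listed point, or the origin of a listed thing).
The state is a dict: "time_s": time; "joints": joint angles; "joint_velocities": joint speeds; "effort": joint torques, N m; "tcp_pos": TCP position; "ee_rot": TCP orientation; "wrist_force": force on the tool from outside, world axes, zero at the start; "moment": the same for the moment, N m; "gripper_width": opening from 0.0 (shut) to 1.0 (fully open).
Only numpy, scipy, OpenCV 4.12 (cv2) and the standard library are available. Lean on these libraries where they do the work, as an engineer would, in place of code of your own. Each camera call takes 0.05 s, during which the arm holds its last target. There are 200 camera calls.

## Task

Pack the blue sign on top of the green one with the foam sheet between them: first slide the red carriage up to its stop so that it pushes the green sign home, then, without lifting the white foam sheet, slide it off the deck and over the green sign until it meets the carriage. Then gently lay the blue sign flat on the sheet, painted face up, centred and lined up with it. Do not disturb the red sign or the paint cup, and leave the carriage at its stop.

Things in the scene. Friction and masses are not known exactly. Their poses are not given: they have to be found in the camera images.
- jig: Fixed stacking jig, 116 x 427 mm, long along its own y (-190 to +237 mm). Origin: bench level, centre of the bed. Channel for the green sign and carriage: floor 10 mm high, 60 mm wide, y = -190 to +72 mm, between wooden shoulders 20.5 mm high. The carriage is at the -y end. Aluminium side rails from y = -72 to +237 mm: tops 28.5 mm high, inner faces at x = +-51 mm.
- deck (a point): Centre of the top of the jig's brown wooden deck, 102 x 165 mm, 23.5 mm above the bench, jig y = +72 to +237 mm, where the foam sheet lies. It ends in a step down to the channel at y = +72 mm; its outer end (y = +237 mm) is open.
- carriage (a joint): Slide of the red carriage along the jig's +y, in m: 0 = parked farthest back, 0.08 = at its stop (front face then at jig y = -72 mm). Stays where it is left; about 4 N moves it.
- carriage_face (a point): Centre of the flat front face (towards the deck) of the red carriage: a block 52 mm wide in x, 30 mm along y, from 11.5 to 47.5 mm above the bench, with a dark upright grip post on its middle, 18 mm diameter, rising to 83.5 mm.
- carriage_back (a point): Centre of the carriage's flat rear face, 30 mm behind the front face, 29.5 mm above the bench; push here, or pinch the post.
- green_sign: Green painted wooden sign, 54 x 140 x 12 mm (x, y, z), lying in the jig's channel between carriage and deck step, face up. Origin: centre of its underside. Its top stands 22 mm above the bench.
- foam_sheet: White rigid foam-board separator, 96 x 140 x 8 mm (x, y, z), lying on the jig's deck between the side rails, free to slide along jig y. Origin: centre of its underside.
- blue_sign: Blue painted wooden sign with red border and yellow strokes, 54 x 120 x 16 mm (x, y, z), lying face up on the bench. Origin: centre of its underside. Grip it across its 54 mm width. It may lie in line with the sheet either way round.
- red_sign: Red painted wooden sign of the same size as the blue one, lying on the bench; not wanted. Origin: centre of its underside.
- paint_cup: White plastic cup with red paint, 54 mm across at the rim, 60 mm high, standing on the bench near the robot. Origin: centre of its underside.
There are look-alikes about, which are no part of the job. What is shaped like the green_sign but pink is not meant.

How it is judged:
By the outcome, as a careful person would: the job done as asked, in the order asked, and still so for the second after the job is handed in, with the robot touching nothing.
It also fails if it takes over 64 s, if anything falls off the work surface, if the arm or the gripper's body presses on something with over 40 N, if the wrist force passes 120 N, or if a joint passes its speed limit or range.

## Working session

There is one attempt and no reset: what is moved stays moved. The work goes in short steps, Python scripts to look and compute and a tool call to move; the robot and the scene stay as the last step left them, time stands still between calls to the robot, and variables do not carry over. Pictures are saved under pics/ and viewed, about 8 in all and at most 12, crops included, and the job is handed in when it is done.

Besides the shell and the picture viewer there is one more tool, called after "Emit:" by a JSON object that holds its "fn" and its "kwargs". carry_out: Moves the arm, as the interface text tells. Its arguments: {"type":"object","properties":{"steps":{"type":"array","items":{"type":"array"}},"gripper":{"type":"number"}},"required":["steps"]}

```bash
mkdir -p pics; cat > h.py <<'E'
import numpy as np, cv2
from station import r
def save(cam,name,crop=None,scale=1):
    im=r.capture(cam)
    o=im if crop is None else im[crop[1]:crop[3],crop[0]:crop[2]]
    if scale!=1:o=cv2.resize(o,None,fx=scale,fy=scale,interpolation=cv2.INTER_CUBIC)
    cv2.imwrite(f'pics/{name}.png',o[...,::-1]); return im
def ray(cam,uv,z,cal=None):
    c=cal or r.calibration(cam);K=np.array(c['camera_matrix']);D=np.array(c['D']);T=np.array(c['world_from_camera'])
    p=cv2.undistortPoints(np.array(uv,float).reshape(-1,1,2),K,D)[:,0]
    d=np.c_[p[:,0],-p[:,1],-np.ones(len(p))]@T[:3,:3].T
    o=T[:3,3]; s=(z-o[2])/d[:,2]
    return o+s[:,None]*d
def proj(cam,P,cal=None):
    c=cal or r.calibration(cam);K=np.array(c['camera_matrix']);D=np.array(c['D']);T=np.array(c['world_from_camera'])
    q=(np.atleast_2d(P)-T[:3,3])@T[:3,:3]
    return cv2.projectPoints(q*[1,-1,-1],np.zeros(3),np.zeros(3),K,D)[0][:,0]
E
python3 - <<'E'
from h import *
a=save('scene','s1'); b=save('side','s2')
for n in ['carriage_face','carriage_back','deck','green_sign','foam_sheet','blue_sign','red_sign','paint_cup','jig']:
  for c in ['scene','side']:
    print(n,c,[(np.round(d['centre'],3).tolist(),round(d['confidence'],2)) for d in r.place_of(c,n)][:3])
s=r.sense();print(s['time_s'],s['tcp_pos'],np.round(s['ee_rot'],3).tolist(),s['gripper_width'])
E
```

```text
carriage_face scene [([0.595, -0.189, 0.027], 0.83), ([0.599, -0.067, 0.008], 0.73)]
carriage_face side [([0.591, -0.182, 0.03], 0.62)]
carriage_back scene [([0.593, -0.214, 0.032], 0.56)]
carriage_back side [([0.59, -0.215, 0.03], 0.77)]
deck scene [([0.608, 0.102, 0.025], 0.7)]
deck side [([0.605, 0.1, 0.023], 0.67)]
green_sign scene [([0.536, 0.315, -0.0], 0.92), ([0.688, -0.357, -0.004], 0.89), ([0.746, 0.325, 0.002], 0.84)]
green_sign side [([0.6, -0.059, 0.012], 0.77), ([0.196, -0.312, -0.0], 0.75), ([0.538, 0.319, -0.004], 0.63)]
foam_sheet scene []
foam_sheet side [([0.612, 0.113, 0.023], 0.92)]
blue_sign scene [([0.396, 0.202, -0.001], 0.57)]
blue_sign side [([0.395, 0.201, 0.001], 0.73), ([0.593, -0.188, 0.03], 0.23)]
red_sign scene [([0.387, -0.25, 0.003], 0.56)]
red_sign side [([0.388, -0.254, -0.001], 0.72), ([0.612, 0.114, 0.021], 0.32)]
paint_cup scene [([0.423, -0.002, 0.001], 0.76)]
paint_cup side [([0.424, 0.0, -0.006], 0.8)]
jig scene []
jig side [([0.598, -0.053, -0.001], 0.74)]
1.0 [6.24975316e-01 3.97649779e-05 2.22533181e-01] [[0.0, -1.0, -0.0], [-1.0, -0.0, 0.0], [-0.0, 0.0, -1.0]] 0.9968552606416667
```

```bash
python3 -c "
import cv2,numpy as np
a=cv2.imread('pics/s1.png');b=cv2.imread('pics/s2.png')
cv2.imwrite('pics/s1b.png',cv2.resize(a,(800,600),interpolation=cv2.INTER_CUBIC))"
```

```text
(no output)
```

View pics/s1b.png

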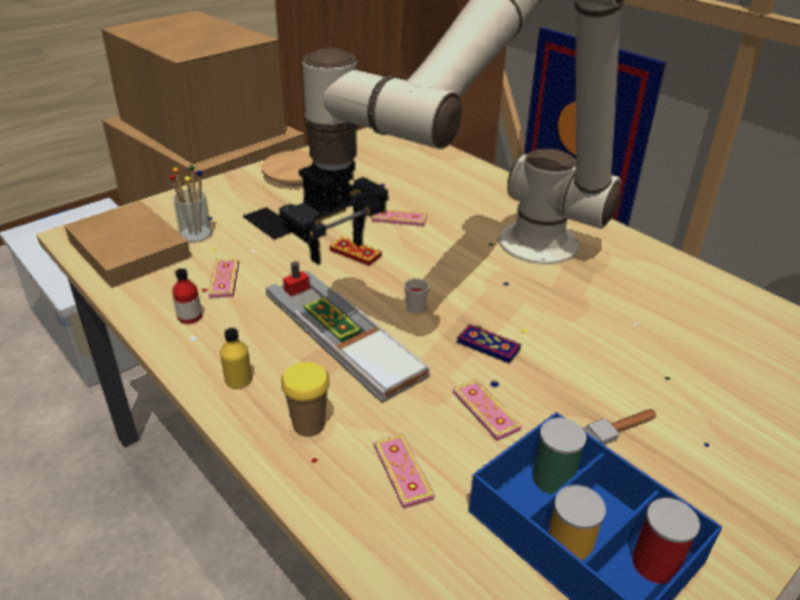

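View pics/s2.png

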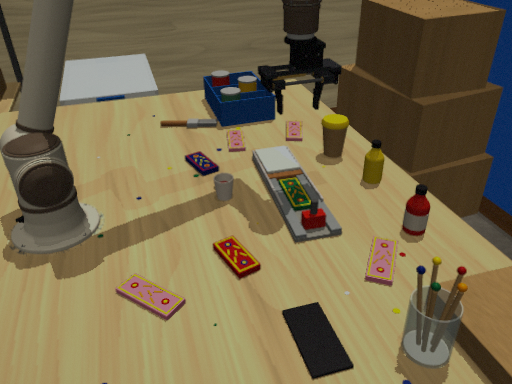

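In the scene picture the jig runs from (285,285) to (410,375), with the carriage at its upper-left end and the foam sheet at (385,360). Other positions:
- **Blue sign:** (490,343), the only blue one, so this is the target.
- **Red sign:** (355,250).
- **Cup:** (416,295).
- **Pink decoys shaped like the green sign:** (485,408), (403,470), (224,277) and (400,216).
- **Green sign:** the real one lies in the channel at (332,317).

Next I'll look with the wrist camera.

```bash
python3 - <<'E'
from h import *
cal=r.calibration('wrist'); im=save('wrist','w1')
print(np.round(cal['world_from_camera'],3).tolist())
# outlines of foam, blue from side and wrist
for cam in ['wrist','side','scene']:
  if cam!='wrist': r.capture(cam)
  for n,z in [('foam_sheet',.0315),('blue_sign',.016),('green_sign',.022)]:
    for d in r.cut_out(cam,n)[:1]:
      ys,xs=np.nonzero(d['pixels']); 
      if len(xs)<30: continue
      P=ray(cam,np.c_[xs,ys],z,cal if cam=='wrist' else None)[:,:2]
      q=cv2.minAreaRect(P.astype(np.float32)*1000)
      print(cam,n,round(d['confidence'],2),len(xs),q)
E
```

```text
[[-1.0, 0.001, -0.0, 0.625], [-0.0, -0.963, -0.269, -0.073], [-0.0, -0.269, 0.963, 0.385], [0.0, 0.0, 0.0, 1.0]]
wrist foam_sheet 0.66 15042 ((602.6126708984375, 0.0709686279296875), (367.0549011230469, 113.67439270019531), 86.97749328613281)
wrist blue_sign 0.55 5552 ((606.974365234375, 120.09458923339844), (154.48471069335938, 102.09117889404297), 88.01578521728516)
wrist green_sign 0.81 5755 ((599.2415161132812, -64.0578384399414), (140.2721405029297, 56.0907096862793), 86.25382232666016)
side foam_sheet 0.76 875 ((607.1503295898438, 104.7758560180664), (159.41226196289062, 100.47710418701172), 87.74567413330078)
side blue_sign 0.71 479 ((395.6552734375, 180.24978637695312), (64.03370666503906, 149.23748779296875), 16.330636978149414)
side green_sign 0.88 643 ((597.4950561523438, -75.07926940917969), (152.4163818359375, 55.826168060302734), 85.04974365234375)
scene foam_sheet 0.57 1054 ((609.8756713867188, 115.28456115722656), (146.45848083496094, 101.26710510253906), 86.67384338378906)
scene blue_sign 0.82 592 ((402.9498596191406, 201.0756378173828), (73.79100036621094, 130.46542358398438), 16.636375427246094)
scene green_sign 0.92 369 ((695.8880004882812, -335.68365478515625), (144.79232788085938, 55.63372802734375), 53.455604553222656)
```

View pics/w1.png

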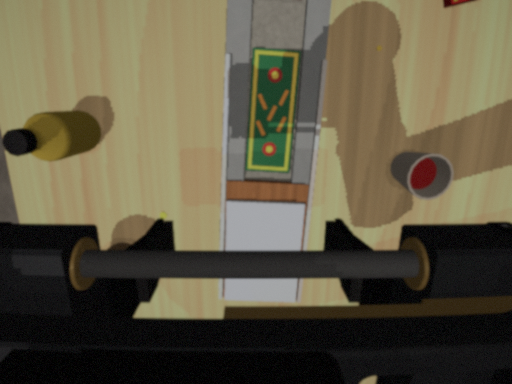

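The wrist picture shows the green sign centred at (273,110), the deck step at row ~182, the sheet's near edge at row ~202 and its far edge at row ~300. The carriage is out of view at the top, and the cup is at (428,175). I'll compute the jig pose.

```bash
python3 - <<'E'
from h import *
def R(l,uv,z): 
    P=ray('wrist',uv,z)*1000; print(l,np.round(P[:,:2],1).tolist())
R('green',[(256,49),(298,52),(291,172),(248,170)],.022)
R('step',[(226,182),(309,184)],.0235)
R('sheet',[(226,201),(306,203),(297,300),(222,299)],.0315)
R('railin',[(231,60),(223,290),(323,60),(300,290)],.0285)
E
python3 - <<'E'
import sys; sys.path.insert(0,'.')
import os; os.chdir('.')
from h import *
im=cv2.imread('pics/w1.png')
cv2.imwrite('pics/w1z.png',cv2.resize(im[165:310,205:330],None,fx=4.0,fy=4.0,interpolation=cv2.INTER_CUBIC))
E
```

```text
green [[617.4, -132.3], [570.6, -129.4], [573.9, 7.3], [626.3, 4.9]]
step [[653.2, 19.5], [551.3, 22.0]]
sheet [[653.1, 41.4], [555.4, 43.9], [559.9, 182.3], [661.5, 180.6]]
railin [[644.9, -119.9], [660.0, 168.5], [543.7, -120.4], [556.1, 168.6]]
```

View pics/w1z.png

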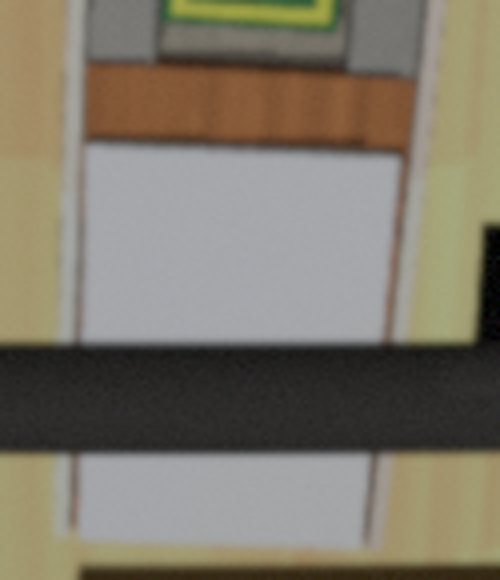

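The jig origin is about (598,-52) mm with a yaw of about -2.8°. I'll go behind the carriage with the fingers shut.

Emit:
{"fn": "carry_out", "kwargs": {"steps": [[[5,0.7,1.8],2.8],[[10,1.4,3.6],2.8],[[15,2.1,5.4],2.8],[[20,2.9,7.2],2.8],[[24,3.5,9],2.8],[[25.7,3.7,9.2],2.8],[[25.7,3.7,9.2],2.8],[[25.7,3.7,9.2],2.8]], "gripper": -1}}

```text
time_s: 2.4
tcp_pos: [0.5879, -0.2575, 0.1304]
ee_rot: [[-0.05, -0.999, -0.0], [-0.999, 0.05, 0.0], [0.0, 0.0, -1.0]]
wrist_force: [1.0, 0.2, 0.9]
gripper_width: 0.351
```

```bash
python3 - <<'E'
from h import *
im=save('wrist','w2'); s=r.sense(); print(s['time_s'],s['tcp_pos'],np.round(s['ee_rot'],3).tolist(),s['gripper_width'],np.round(s['wrist_force'],1))
for n in ['carriage_face','carriage_back']:
    print(n,[(np.round(d['centre'],3).tolist(),round(d['confidence'],2)) for d in r.place_of('wrist',n)][:2])
E
```

```text
2.45 [ 0.58830372 -0.25678056  0.13087576] [[-0.049, -0.999, 0.001], [-0.999, 0.049, -0.0], [0.0, -0.001, -1.0]] 0.30899777844020243 [ 0.1  0.6 -0.1]
carriage_face [([0.592, -0.19, 0.034], 0.89)]
carriage_back [([0.587, -0.219, 0.028], 0.9)]
```

View pics/w2.png

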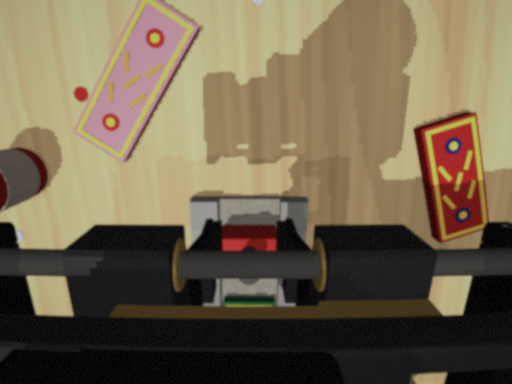

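The wrist picture shows the carriage's rear at about (249,238) between the shoulders, straight ahead of the fingers. The red sign at (455,180) and the pink decoy at (138,75) are clear of the path. I'll descend behind the carriage.

Emit:
{"fn": "carry_out", "kwargs": {"steps": [[[0,0,2],0],[[0,0,4],0],[[0,0,6],0],[[0,0,8],0],[[0,0,9.5],0],[[0,0,10.3],0],[[0,0,10.3],0],[[0,0,10.3],0]]}}

```text
time_s: 3.35
tcp_pos: [0.5896, -0.2556, 0.0291]
ee_rot: [[-0.046, -0.999, 0.003], [-0.999, 0.046, -0.001], [0.001, -0.003, -1.0]]
wrist_force: [0.4, -0.4, 0.5]
gripper_width: 0.01
```

Emit:
{"fn": "carry_out", "kwargs": {"steps": [[[-1,0,0],0],[[-2,0,0],0],[[-3,0,0],0],[[-3.8,0,0],0],[[-4.6,0,0],0],[[-5.4,0,0],0],[[-6.2,0,0],0],[[-7,0,0],0],[[-7.6,0,0],0],[[-8,0,0],0],[[-8.3,0,0],0],[[-8.5,0,0],0],[[-8.5,0,0],0]]}}

```text
time_s: 4.65
tcp_pos: [0.5937, -0.1703, 0.0289]
ee_rot: [[-0.046, -0.999, 0.003], [-0.999, 0.046, -0.0], [0.0, -0.003, -1.0]]
wrist_force: [1.5, -3.2, 2.3]
gripper_width: 0.005
```

Emit:
{"fn": "carry_out", "kwargs": {"steps": [[[-0.15,0,0],0],[[-0.3,0,0],0],[[-0.45,0,0],0],[[-0.6,0,0],0],[[-0.6,0,0],0]]}}

```text
time_s: 5.15
tcp_pos: [0.5938, -0.1658, 0.0289]
ee_rot: [[-0.046, -0.999, 0.002], [-0.999, 0.046, -0.002], [0.002, -0.003, -1.0]]
wrist_force: [1.4, -10.3, 1.2]
gripper_width: 0.006
```

Emit:
{"fn": "carry_out", "kwargs": {"steps": [[[-0.15,0,0],0],[[-0.3,0,0],0],[[-0.3,0,0],0]]}}

```text
time_s: 5.45
tcp_pos: [0.5937, -0.1657, 0.0289]
ee_rot: [[-0.046, -0.999, 0.002], [-0.999, 0.046, -0.005], [0.005, -0.002, -1.0]]
wrist_force: [1.4, -15.5, 0.6]
gripper_width: 0.002
```

The carriage is at its stop: the force rose from 3 to 15 N with no further motion. I'll retreat, lift and move over for an overview.

Emit:
{"fn": "carry_out", "kwargs": {"steps": [[[1.5,0,0],0],[[3,0,0],0],[[3,0,-4],0],[[3,0,-8],0],[[3,0,-12],0],[[0,0,-15],0],[[-4,0,-18],0],[[-8,0,-19.5],0],[[-12,0,-19.5],0],[[-15,0,-19.5],0],[[-15,0,-19.5],0],[[-15,0,-19.5],0]], "gripper": -0.08}}

```text
time_s: 6.65
tcp_pos: [0.5997, -0.0143, 0.2223]
ee_rot: [[-0.045, -0.999, -0.0], [-0.999, 0.045, -0.005], [0.005, 0.0, -1.0]]
wrist_force: [1.0, -0.4, -0.2]
gripper_width: 0.454
```

```bash
python3 - <<'E'
from h import *
im=save('wrist','w3',(190,0,350,384),1); s=r.sense(); print(s['time_s'],s['tcp_pos'],np.round(s['wrist_force'],1),s['gripper_width'])
o=im[0:384,180:360]; o=cv2.resize(cv2.rotate(o,cv2.ROTATE_90_CLOCKWISE),None,fx=2.05,fy=2.05,interpolation=cv2.INTER_CUBIC)
cv2.imwrite('pics/w3r.png',o[...,::-1])
np.save('calw3.npy',r.calibration('wrist'),allow_pickle=True)
for n in ['carriage_face','carriage_back','green_sign']:
    print(n,[(np.round(d['centre'],3).tolist(),round(d['confidence'],2)) for d in r.place_of('wrist',n)][:2])
print(ray('scene',[(197,277)],0))
E
```

```text
6.7 [ 0.59975352 -0.0151165   0.22242246] [-0.4 -1.  -0.9] 0.46150117479334246
carriage_face [([0.596, -0.125, 0.032], 0.61)]
carriage_back [([0.594, -0.159, 0.03], 0.79)]
green_sign [([0.6, -0.052, 0.012], 0.78)]
[[0.81418606 0.15407818 0.        ]]
```

View pics/w3r.png

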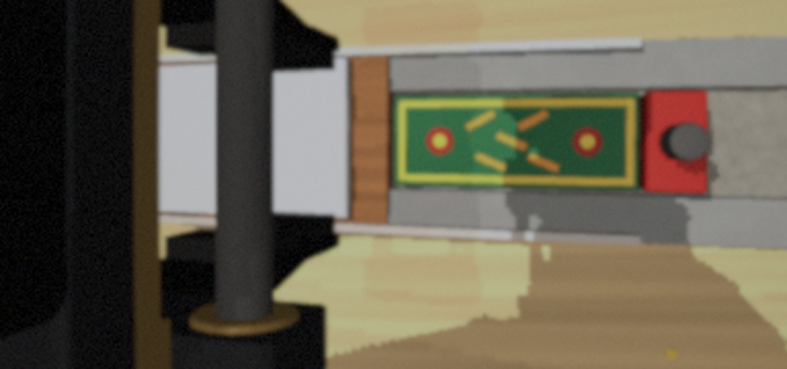

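The carriage sits at the stop with the green sign against it, near the deck step. In the rotated crop the carriage front is at col ~645, level with the start of the rails at ~641, which is jig y=-72. Now I'll refine the jig frame.

```bash
python3 - <<'E'
from h import *
c=np.load('calw3.npy',allow_pickle=True).item()
def R(l,cr,z):
    uv=[(180+b/2.05,383-a/2.05) for a,b in cr]
    print(l,np.round(ray('wrist',uv,z,c)[:,:2]*1000,1).tolist())
R('step',[(390,58),(389,221)],.0235)
R('front',[(645,92),(644,190)],.0475)
R('railstart',[(642,42),(640,240)],.0285)
R('green',[(394,95),(392,184),(639,188),(642,96)],.022)
R('sheet',[(348,59),(348,217),(158,63),(158,215)],.0315)
E
```

```text
step [[651.6, 14.7], [553.5, 19.8]]
front [[620.1, -126.2], [570.1, -123.4]]
railstart [[648.5, -128.3], [541.7, -122.3]]
green [[629.3, 13.6], [575.6, 17.3], [569.3, -123.6], [619.7, -127.5]]
sheet [[651.9, 38.7], [557.1, 43.0], [660.5, 172.3], [559.8, 176.8]]
```

Emit:
{"fn": "carry_out", "kwargs": {"steps": [[[-4.5,0,1],0.5],[[-9,-0.1,3],0.5],[[-13.5,-0.2,5],0.5],[[-18,-0.3,7],0.5],[[-21,-0.3,9],0.5],[[-22.4,-0.3,11],0.5],[[-22.4,-0.3,13.5],0.5],[[-22.4,-0.3,16],0.5],[[-22.4,-0.3,18.5],0.5],[[-22.4,-0.3,19.6],0.5],[[-22.4,-0.3,19.6],0.5],[[-22.4,-0.3,19.6],0.5]]}}

```text
time_s: 8.05
tcp_pos: [0.6149, 0.2063, 0.0264]
ee_rot: [[-0.057, -0.998, 0.002], [-0.998, 0.057, -0.005], [0.005, -0.003, -1.0]]
wrist_force: [-0.4, -0.3, 1.4]
gripper_width: 0.46
```

Emit:
{"fn": "carry_out", "kwargs": {"steps": [[[0.7,0.2,0],0],[[1.2,0.2,0],0],[[1.6,0.2,0],0],[[2,0.2,0],0],[[2.6,0.2,0],0],[[3.2,0.2,0],0],[[3.8,0.2,0],0],[[4.4,0.2,0],0],[[5,0.2,0],0],[[5.6,0.2,0],0],[[6.2,0.2,0],0],[[6.8,0.2,0],0],[[7.4,0.2,0],0],[[8,0.2,0],0],[[8,0.2,0],0]]}}

```text
time_s: 9.55
tcp_pos: [0.6082, 0.1258, 0.0268]
ee_rot: [[-0.058, -0.998, 0.002], [-0.998, 0.058, -0.005], [0.005, -0.002, -1.0]]
wrist_force: [0.1, -0.1, 0.4]
gripper_width: 0.468
```

```bash
python3 - <<'E'
from h import *
im=save('wrist','w4'); s=r.sense(); print(s['time_s'],s['tcp_pos'],np.round(s['wrist_force'],1),s['gripper_width'])
o=im[0:384,170:370]; o=cv2.resize(cv2.rotate(o,cv2.ROTATE_90_CLOCKWISE),None,fx=2.05,fy=2.05,interpolation=cv2.INTER_CUBIC)
cv2.imwrite('pics/w4r.png',o[...,::-1])
E
```

```text
9.6 [0.60828932 0.12617342 0.02684534] [-0.2  0.3 -0.2] 0.457277076038602
```

View pics/w4r.png

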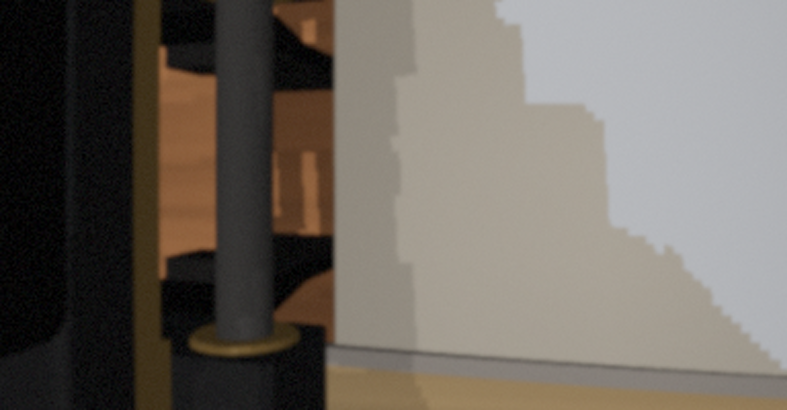

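The sheet is sliding squarely, with both fingers on its rear edge at col ~335. I'll continue to just short of the carriage.

Emit:
{"fn": "carry_out", "kwargs": {"steps": [[[0.6,0,0],0],[[1.2,0,0],0],[[1.8,0,0],0],[[2.4,0,0],0],[[3,0,0],0],[[3.6,0,0],0],[[4.2,0,0],0],[[4.8,0,0],0],[[5.4,0,0],0],[[6,0,0],0],[[6.6,0,0],0],[[7.2,0,0],0],[[7.8,0,0],0],[[8.4,0,0],0],[[8.9,0,0],0],[[9.3,0,0],0],[[9.5,0,0],0],[[9.5,0,0],0]]}}

```text
time_s: 11.4
tcp_pos: [0.6028, 0.031, 0.0273]
ee_rot: [[-0.058, -0.998, 0.002], [-0.998, 0.058, -0.005], [0.005, -0.003, -1.0]]
wrist_force: [0.7, -0.4, 1.1]
gripper_width: 0.458
```

Emit:
{"fn": "carry_out", "kwargs": {"steps": [[[0.1,0,0],0],[[0.2,0,0],0],[[0.2,0,0],0]]}}

```text
time_s: 11.7
tcp_pos: [0.6028, 0.0291, 0.0273]
ee_rot: [[-0.058, -0.998, 0.002], [-0.998, 0.058, -0.005], [0.005, -0.003, -1.0]]
wrist_force: [-0.3, 0.2, 0.6]
gripper_width: 0.46
```

Emit:
{"fn": "carry_out", "kwargs": {"steps": [[[0.1,0,0],0],[[0.1,0,0],0]]}}

```text
time_s: 11.9
tcp_pos: [0.6027, 0.0281, 0.0274]
ee_rot: [[-0.058, -0.998, 0.002], [-0.998, 0.058, -0.005], [0.005, -0.003, -1.0]]
wrist_force: [-0.1, 0.2, -0.4]
gripper_width: 0.459
```

Emit:
{"fn": "carry_out", "kwargs": {"steps": [[[0,0,0.15],0],[[0.1,0,0.15],0],[[0.1,0,0.15],0]]}}

```text
time_s: 12.2
tcp_pos: [0.6025, 0.027, 0.0257]
ee_rot: [[-0.058, -0.998, 0.002], [-0.998, 0.058, -0.005], [0.005, -0.002, -1.0]]
wrist_force: [0.4, 1.0, -0.4]
gripper_width: 0.459
```

Emit:
{"fn": "carry_out", "kwargs": {"steps": [[[0.1,0,0],0],[[0.1,0,0],0]]}}

```text
time_s: 12.4
tcp_pos: [0.6025, 0.0261, 0.0258]
ee_rot: [[-0.058, -0.998, 0.002], [-0.998, 0.058, -0.005], [0.005, -0.003, -1.0]]
wrist_force: [-0.0, 1.2, -0.8]
gripper_width: 0.459
```

```bash
python3 - <<'E'
from h import *
im=save('wrist','w5'); s=r.sense(); print(s['time_s'],s['tcp_pos'],np.round(s['wrist_force'],1))
o=im[0:210,170:350]; o=cv2.resize(cv2.rotate(o,cv2.ROTATE_90_CLOCKWISE),None,fx=3.3,fy=3.3,interpolation=cv2.INTER_CUBIC)
cv2.imwrite('pics/w5r.png',o[...,::-1])
E
```

```text
12.45 [0.60253316 0.02610131 0.02577151] [-0.3  1.1  0.1]
```

View pics/w5r.png

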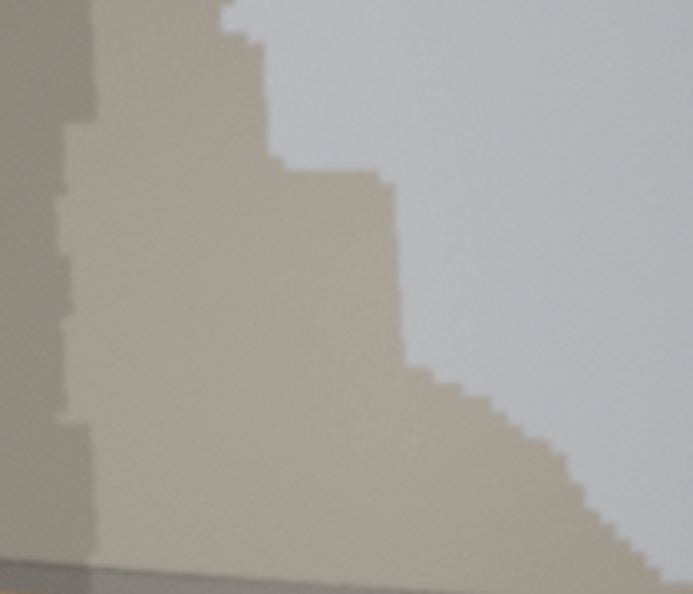

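The close-up shows only the sheet; the carriage is out of view, so I'll rely on force. I'll use 0.5–1 mm steps.

Emit:
{"fn": "carry_out", "kwargs": {"steps": [[[0.05,0,0],0],[[0.05,0,0],0]]}}

```text
time_s: 12.65
tcp_pos: [0.6026, 0.026, 0.0258]
ee_rot: [[-0.058, -0.998, 0.003], [-0.998, 0.058, -0.004], [0.004, -0.003, -1.0]]
wrist_force: [0.9, 3.5, -0.5]
gripper_width: 0.459
```

Emit:
{"fn": "carry_out", "kwargs": {"steps": [[[0.05,0,0],0],[[0.05,0,0],0]]}}

```text
time_s: 12.85
tcp_pos: [0.6026, 0.0259, 0.0258]
ee_rot: [[-0.058, -0.998, 0.003], [-0.998, 0.058, -0.004], [0.004, -0.003, -1.0]]
wrist_force: [-0.1, 3.7, 0.0]
gripper_width: 0.462
```

Emit:
{"fn": "carry_out", "kwargs": {"steps": [[[0.05,0,0],0],[[0.05,0,0],0]]}}

```text
time_s: 13.05
tcp_pos: [0.6027, 0.0258, 0.0258]
ee_rot: [[-0.058, -0.998, 0.003], [-0.998, 0.058, -0.004], [0.003, -0.003, -1.0]]
wrist_force: [-0.9, 4.7, -0.0]
gripper_width: 0.455
```

The sheet has met the carriage: motion stalled at y≈26 mm with 3.5–4.7 N, close to the 25.3 mm I expected. I'll back off, rise and check.

Emit:
{"fn": "carry_out", "kwargs": {"steps": [[[-1.5,0,0],0],[[-2.4,0,-0.5],0],[[-2.4,0,-4],0],[[-2.4,0,-8],0],[[-2.4,0,-12],0],[[-2.4,0,-16],0],[[-2.4,0,-19],0],[[-2.4,0,-20],0],[[-2.4,0,-20],0]]}}

```text
time_s: 13.95
tcp_pos: [0.604, 0.0508, 0.2276]
ee_rot: [[-0.057, -0.998, 0.007], [-0.998, 0.057, -0.003], [0.002, -0.007, -1.0]]
wrist_force: [0.9, 0.0, -0.6]
gripper_width: 0.462
```

```bash
python3 - <<'E'
from h import *
np.save('calw6.npy',r.calibration('wrist'),allow_pickle=True)
im=save('wrist','w6'); s=r.sense(); print(s['time_s'],s['tcp_pos'],np.round(s['wrist_force'],1))
o=im[0:384,160:360]; o=cv2.resize(cv2.rotate(o,cv2.ROTATE_90_CLOCKWISE),None,fx=2.05,fy=2.05,interpolation=cv2.INTER_CUBIC)
cv2.imwrite('pics/w6r.png',o[...,::-1])
for n in ['carriage_face','carriage_back','foam_sheet']:
    print(n,[(np.round(d['centre'],3).tolist(),round(d['confidence'],2)) for d in r.place_of('wrist',n)][:2])
E
```

```text
14.0 [0.60298332 0.05065777 0.22546408] [ 1.1 -0.1 -2. ]
carriage_face [([0.592, -0.125, 0.031], 0.87)]
carriage_back []
foam_sheet [([0.595, -0.053, 0.024], 0.85)]
```

View pics/w6r.png

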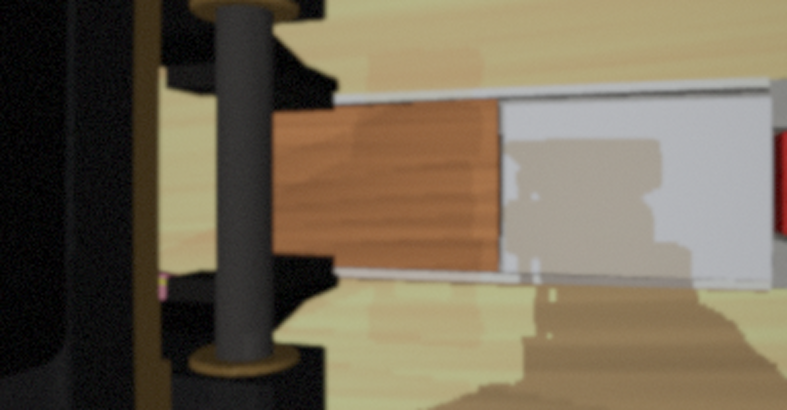

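```bash
python3 - <<'E'
from h import *
c=np.load('calw6.npy',allow_pickle=True).item()
def R(l,cr,z):
    uv=[(160+b/2.05,383-a/2.05) for a,b in cr]
    print(l,np.round(ray('wrist',uv,z,c)[:,:2]*1000,1).tolist())
R('sheet',[(500,100),(499,272),(771,94),(771,287)],.030)
R('red30',[(777,134),(776,234)],.030); R('red475',[(777,134),(776,234)],.0475)
R('railstart',[(771,80),(771,287)],.0285)
im=cv2.imread('pics/w6.png'); 
for col in (230,249,265): print(im[0:14,col,::-1].tolist())
im=cv2.imread('pics/s2.png')
E
```

```text
sheet [[650.7, 14.8], [552.2, 20.9], [641.7, -127.1], [540.8, -121.2]]
red30 [[620.5, -128.6], [568.4, -125.0]]
red475 [[619.5, -123.4], [569.9, -120.0]]
railstart [[649.3, -128.0], [540.5, -121.6]]
[[161, 45, 42], [144, 34, 32], [114, 23, 23], [85, 20, 19], [73, 16, 17], [74, 32, 29], [101, 84, 85], [138, 133, 137], [163, 164, 167], [175, 176, 180], [174, 176, 180], [174, 176, 180], [174, 176, 180], [175, 178, 181]]
[[157, 42, 38], [139, 35, 31], [108, 28, 26], [80, 13, 16], [73, 16, 19], [76, 34, 36], [101, 85, 87], [141, 137, 140], [166, 167, 171], [174, 175, 179], [175, 176, 180], [175, 177, 181], [176, 178, 182], [175, 176, 180]]
[[155, 43, 37], [135, 33, 28], [102, 23, 17], [77, 15, 16], [72, 20, 19], [79, 35, 38], [107, 90, 92], [145, 140, 142], [167, 166, 170], [173, 175, 179], [174, 176, 180], [175, 177, 180], [176, 178, 181], [175, 178, 181]]
```

The strip between sheet and red is dark red carriage face, so they touch. Now for the blue sign: hover offset so the camera sees it.

Emit:
{"fn": "carry_out", "kwargs": {"steps": [[[-3,3.5,0],-3],[[-6,7,0],-6],[[-9,10.5,0],-9],[[-12,14,0],-12],[[-15,17.5,0],-15],[[-18,21,0],-18],[[-20.4,23.9,0],-19.8],[[-20.4,23.9,0],-19.8],[[-20.4,23.9,0],-19.8],[[-20.4,23.9,0],-19.8]], "gripper": 1}}

```text
time_s: 15.15
tcp_pos: [0.3757, 0.2671, 0.2219]
ee_rot: [[0.283, -0.959, -0.002], [-0.959, -0.283, -0.006], [0.005, 0.004, -1.0]]
wrist_force: [-0.3, 0.0, -0.4]
gripper_width: 0.998
```

```bash
python3 - <<'E'
from h import *
c=r.calibration('wrist'); np.save('calw7.npy',c,allow_pickle=True)
s=r.sense(); im=save('wrist','w7'); print(s['time_s'],s['tcp_pos'],np.round(s['ee_rot'],3).tolist(),s['gripper_width'])
print([(np.round(d['centre'],3).tolist(),round(d['confidence'],2)) for d in r.place_of('wrist','blue_sign')])
for d in r.cut_out('wrist','blue_sign')[:2]:
    ys,xs=np.nonzero(d['pixels']); P=ray('wrist',np.c_[xs,ys],.016,c)[:,:2]
    print(d['confidence'],len(xs),xs.min(),xs.max(),ys.min(),ys.max(),cv2.minAreaRect(P.astype(np.float32)*1000))
E
```

```text
15.15 [0.3757197  0.26709535 0.22193242] [[0.283, -0.959, -0.002], [-0.959, -0.283, -0.006], [0.005, 0.004, -1.0]] 0.997808488836316
[([0.399, 0.194, -0.002], 0.92)]
0.65 4675 224 271 50 153 ((398.6143493652344, 195.67518615722656), (54.198036193847656, 117.4034423828125), 16.22902488708496)
```

View pics/w7.png

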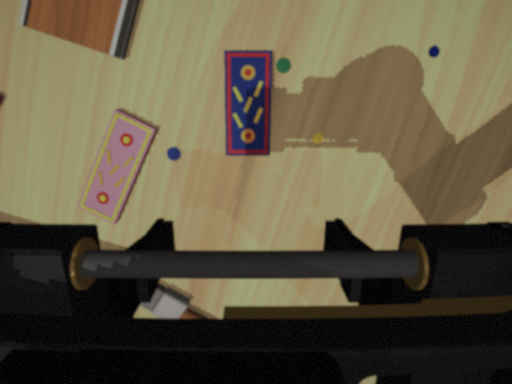

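The blue sign is alone at (248,103), face up. The pink decoy is at (118,165). I'll move over it and descend, then grip.

Emit:
{"fn": "carry_out", "kwargs": {"steps": [[[3,-0.05,3],0],[[6,-0.1,6],0],[[7.5,-0.15,9],0],[[7.5,-0.15,12],0],[[7.5,-0.15,15],0],[[7.5,-0.15,17.5],0],[[7.5,-0.15,19.5],0],[[7.5,-0.15,20.7],0],[[7.5,-0.15,21.4],0],[[7.5,-0.15,21.7],0],[[7.5,-0.15,21.7],0]]}}

```text
time_s: 16.4
tcp_pos: [0.3987, 0.194, 0.0056]
ee_rot: [[0.281, -0.96, -0.002], [-0.96, -0.281, -0.006], [0.005, 0.003, -1.0]]
wrist_force: [0.4, 0.6, 0.1]
gripper_width: 1.0
```

Emit:
{"fn": "carry_out", "kwargs": {"steps": [[[0,0,0],0],[[0,0,0],0],[[0,0,0],0],[[0,0,0],0],[[0,0,0],0],[[0,0,0],0],[[0,0,0],0],[[0,0,0],0],[[0,0,0],0],[[0,0,0],0],[[0,0,0],0],[[0,0,0],0]], "gripper": -1}}

```text
time_s: 17.6
tcp_pos: [0.3987, 0.1941, 0.0058]
ee_rot: [[0.281, -0.96, -0.001], [-0.96, -0.281, -0.005], [0.005, 0.003, -1.0]]
wrist_force: [-2.1, -0.2, 5.5]
gripper_width: 0.616
```

The sign is gripped at a width of about 53.6 mm. I'll lift it and carry it over the sheet to a hover.

Emit:
{"fn": "carry_out", "kwargs": {"steps": [[[0,0,-1.5],0],[[0,0,-4],0],[[0,0,-7],0],[[0,0,-10],0],[[2,-0.8,-12],1],[[5,-2,-12],3],[[8,-3.3,-12],5],[[11,-4.5,-12],7],[[14,-5.7,-12],9],[[17,-7,-12],11],[[20,-8.2,-12],13],[[23,-9.4,-12],15],[[26,-10.6,-12],17],[[28,-11.5,-12],18.5],[[29,-11.9,-12],19.3],[[29.6,-12.1,-12],19.6],[[29.6,-12.1,-12],19.6],[[29.6,-12.1,-12],19.6]]}}

```text
time_s: 19.4
tcp_pos: [0.5976, -0.0547, 0.1267]
ee_rot: [[-0.056, -0.998, -0.002], [-0.998, 0.056, -0.005], [0.005, 0.002, -1.0]]
wrist_force: [0.6, 0.2, -0.9]
gripper_width: 0.618
```

```bash
python3 - <<'E'
from h import *
c=r.calibration('wrist'); np.save('calw8.npy',c,allow_pickle=True)
s=r.sense(); im=save('wrist','w8'); print(s['time_s'],s['tcp_pos'],np.round(s['ee_rot'],3).tolist(),s['gripper_width'],np.round(s['wrist_force'],1))
o=cv2.resize(im[80:340,120:380],None,fx=2.3,fy=2.3,interpolation=cv2.INTER_CUBIC)
cv2.imwrite('pics/w8c.png',o[...,::-1])
E
```

```text
19.4 [ 0.59764918 -0.05465368  0.12671135] [[-0.056, -0.998, -0.002], [-0.998, 0.056, -0.005], [0.005, 0.002, -1.0]] 0.6179494343867676 [ 0.6  0.2 -0.9]
```

View pics/w8c.png

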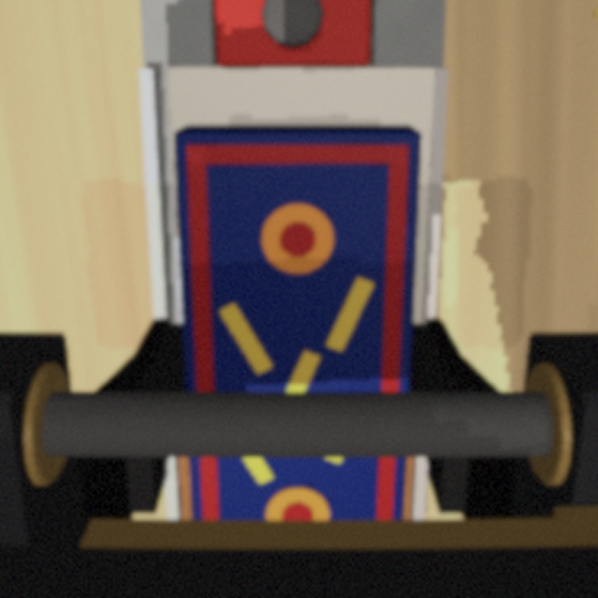

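The sign is held flat and face up. Its far end shows at crop rows 128–140 and the sheet's carriage end at row ~67. I'll compute the offset.

```bash
python3 - <<'E'
from h import *
c=np.load('calw8.npy',allow_pickle=True).item(); s=r.sense(); zt=s['tcp_pos'][2]-.0058+.016
f=lambda cr:[(120+a/2.3,80+b/2.3) for a,b in cr]
def R(l,cr,z): print(l,np.round(ray('wrist',f(cr),z,c)[:,:2]*1000,1).tolist())
R('sign top end',[(183,141),(415,141)],zt); R('sign bot end',[(183,128),(415,128)],zt-.016)
R('sign sides top',[(181,145),(191,390),(417,145),(408,390)],zt)
R('sheet end',[(170,67),(441,67)],.030)
R('sheet L',[(168,90),(181,310)],.030); R('sheet R',[(437,90),(423,310)],.030)
im=cv2.imread('pics/w8.png')
for row in (120,130): # profile across to find sheet edges
    print(row,im[row,178:206].mean(1).round().astype(int).tolist(), im[row,298:320].mean(1).round().astype(int).tolist())
E
```

```text
sign top end [[619.3, -110.6], [569.1, -107.8]]
sign bot end [[621.7, -112.0], [566.4, -109.0]]
sign sides top [[619.8, -109.8], [623.3, -51.5], [568.6, -106.9], [571.4, -48.6]]
sheet end [[639.3, -126.4], [541.7, -121.0]]
sheet L [[640.8, -118.3], [644.3, -33.7]]
sheet R [[543.3, -112.9], [549.1, -28.4]]
120 [179, 181, 190, 200, 204, 206, 205, 201, 181, 140, 104, 105, 118, 141, 159, 171, 175, 178, 177, 179, 178, 178, 178, 178, 178, 178, 179, 178] [181, 180, 181, 180, 182, 181, 180, 180, 181, 177, 169, 161, 156, 155, 156, 153, 149, 146, 142, 140, 136, 135]
130 [178, 180, 184, 194, 203, 207, 206, 204, 193, 165, 121, 101, 117, 137, 156, 166, 169, 176, 176, 177, 177, 177, 176, 178, 178, 178, 178, 179] [181, 180, 181, 180, 180, 181, 180, 181, 179, 174, 164, 156, 155, 155, 153, 150, 148, 145, 142, 141, 138, 137]
```

```bash
python3 - <<'E'
from h import *
im=cv2.imread('pics/w8.png'); print('w8 rows',105,[im[105:152,x,::-1].tolist()[20:] for x in (250,)][0])
im7=cv2.imread('pics/w7.png'); print('w7 top',im7[44:58,248,::-1].tolist()); print('w7 bot',im7[148:162,248,::-1].tolist())
c=np.load('calw7.npy',allow_pickle=True).item()
for v in (49.5,50.5,51.5,154,155,156): 
  q=ray('wrist',[(248,v)],.016,c)[0,:2]*1000; print(v,np.round(q,1), np.round((q-[398.7,194.1])@[-.281,.96],1))
E
```

```text
w8 rows 105 [[190, 183, 170], [190, 182, 170], [189, 182, 170], [189, 182, 171], [187, 179, 167], [181, 173, 162], [172, 165, 154], [164, 157, 146], [148, 142, 133], [114, 110, 105], [66, 64, 69], [28, 29, 54], [18, 27, 65], [23, 31, 78], [23, 34, 83], [37, 42, 89], [50, 40, 83], [81, 39, 73], [113, 38, 57], [130, 39, 44], [136, 42, 43], [137, 41, 40], [137, 42, 42], [137, 42, 42], [130, 40, 43], [113, 40, 57], [79, 38, 72]]
w7 top [[155, 140, 102], [156, 140, 101], [155, 138, 101], [155, 139, 101], [153, 137, 100], [140, 124, 92], [108, 96, 88], [68, 59, 86], [88, 43, 80], [129, 39, 63], [143, 39, 46], [141, 39, 45], [119, 37, 60], [82, 44, 85]]
w7 bot [[32, 25, 59], [56, 25, 50], [81, 26, 38], [93, 24, 30], [91, 23, 32], [76, 29, 47], [67, 47, 55], [92, 75, 60], [122, 102, 74], [137, 115, 81], [141, 119, 85], [143, 121, 87], [144, 121, 87], [142, 120, 85]]
49.5 [414.4 138.7] -57.6
50.5 [414.1 139.8] -56.5
51.5 [413.8 140.8] -55.4
154 [380.8 252.8] 61.4
155 [380.4 254. ] 62.6
156 [380.1 255.2] 63.9
```

Cross-checking both views, the sign centre is about 3 mm ahead of the TCP, so the shift is about (tx +2.7, ty +1.55) mm. I'll descend to just above the sheet.

Emit:
{"fn": "carry_out", "kwargs": {"steps": [[[0.1,0.1,1.5],0],[[0.27,0.155,3],0],[[0.27,0.155,4.5],0],[[0.27,0.155,6],0],[[0.27,0.155,7.2],0],[[0.27,0.155,8],0],[[0.27,0.155,8.4],0],[[0.27,0.155,8.7],0],[[0.27,0.155,8.7],0],[[0.27,0.155,8.7],0]]}}

```text
time_s: 20.45
tcp_pos: [0.5962, -0.0576, 0.0404]
ee_rot: [[-0.056, -0.998, -0.001], [-0.998, 0.056, -0.005], [0.005, 0.001, -1.0]]
wrist_force: [0.4, 0.3, -0.4]
gripper_width: 0.616
```

Emit:
{"fn": "carry_out", "kwargs": {"steps": [[[0,0,0.1],0],[[0,0,0.2],0],[[0,0,0.2],0]]}}

```text
time_s: 20.75
tcp_pos: [0.5962, -0.0576, 0.0384]
ee_rot: [[-0.056, -0.998, -0.001], [-0.998, 0.056, -0.005], [0.005, 0.0, -1.0]]
wrist_force: [0.4, -0.7, -1.4]
gripper_width: 0.612
```

Emit:
{"fn": "carry_out", "kwargs": {"steps": [[[0,0,0.1],0],[[0,0,0.1],0]]}}

```text
time_s: 20.95
tcp_pos: [0.5961, -0.0576, 0.0373]
ee_rot: [[-0.056, -0.998, -0.001], [-0.998, 0.056, -0.005], [0.005, 0.001, -1.0]]
wrist_force: [0.2, 0.5, 0.7]
gripper_width: 0.616
```

```bash
python3 - <<'E'
from h import *
c=r.calibration('wrist'); s=r.sense(); im=save('wrist','w9').astype(int); z=s['tcp_pos'][2]-.0058
X=np.array([1,-.056]);Y=np.array([.056,.998])
def P(u,v,zz): 
    q=ray('wrist',[(u,v)],zz,c)[0,:2]*1000; return np.round([q@X,q@Y],1)
hsv=cv2.cvtColor(im.astype(np.uint8),cv2.COLOR_RGB2HSV)
for u in (235,250,262):
    col=im[:,u]; dark=(col.max(1)<110)|(col[:,2]+0>col[:,0]+20)
    wh=(col.min(1)>115); rr=np.nonzero(wh[:200])[0]
    print(u,rr.min() if len(rr) else None,rr.max() if len(rr) else None,'brd',[ (k,col[k].tolist()) for k in range(rr.max()-1,rr.max()+8)] if len(rr) else '')
    if len(rr): print(' sheet end',P(u,rr.min()-.5,.030),'sign bot end',P(u,rr.max()+1.5,z))
for v in (125,135,140):
    row=im[v]; print(v,[(k,row[k].tolist()) for k in range(186,224,2)]); print([(k,row[k].tolist()) for k in range(280,316,2)])
E
```

```text
235 0 134 brd [(133, [174, 168, 158]), (134, [137, 132, 126]), (135, [83, 79, 81]), (136, [35, 36, 61]), (137, [21, 28, 69]), (138, [29, 40, 84]), (139, [27, 38, 87]), (140, [34, 41, 90]), (141, [53, 43, 89])]
 sheet end [ 606.6 -148.5] sign bot end [607.1 -80.1]
250 0 134 brd [(133, [175, 168, 159]), (134, [139, 134, 129]), (135, [84, 81, 86]), (136, [31, 36, 60]), (137, [26, 34, 70]), (138, [22, 33, 81]), (139, [36, 46, 93]), (140, [38, 44, 93]), (141, [54, 45, 90])]
 sheet end [ 599.  -148.5] sign bot end [598.9 -80.1]
262 0 134 brd [(133, [171, 164, 154]), (134, [128, 123, 117]), (135, [74, 72, 77]), (136, [30, 32, 60]), (137, [22, 28, 69]), (138, [30, 37, 84]), (139, [34, 44, 92]), (140, [38, 46, 92]), (141, [51, 42, 87])]
 sheet end [ 592.9 -148.5] sign bot end [592.3 -80.1]
125 [(186, [191, 183, 172]), (188, [193, 186, 174]), (190, [194, 187, 176]), (192, [191, 184, 172]), (194, [193, 186, 173]), (196, [193, 186, 174]), (198, [194, 187, 175]), (200, [194, 186, 174]), (202, [194, 186, 174]), (204, [193, 186, 174]), (206, [194, 186, 174]), (208, [193, 186, 173]), (210, [194, 187
[... 1539 characters left out ...]
66]), (196, [102, 98, 109]), (198, [26, 37, 86]), (200, [28, 39, 89]), (202, [30, 37, 87]), (204, [35, 41, 90]), (206, [31, 36, 86]), (208, [33, 39, 87]), (210, [33, 42, 88]), (212, [33, 42, 89]), (214, [32, 40, 88]), (216, [32, 38, 87]), (218, [35, 42, 88]), (220, [36, 42, 91]), (222, [30, 39, 88])]
[(280, [32, 41, 90]), (282, [36, 43, 91]), (284, [38, 46, 93]), (286, [37, 43, 91]), (288, [36, 43, 91]), (290, [36, 43, 92]), (292, [37, 46, 92]), (294, [35, 41, 92]), (296, [36, 41, 93]), (298, [36, 45, 93]), (300, [39, 47, 95]), (302, [101, 99, 110]), (304, [184, 177, 166]), (306, [195, 187, 174]), (308, [195, 188, 176]), (310, [194, 187, 175]), (312, [195, 188, 176]), (314, [194, 186, 175])]
```

```bash
python3 - <<'E'
from h import *
c=r.calibration('wrist'); s=r.sense(); im=cv2.imread('pics/w9.png')[...,::-1].astype(int); z=s['tcp_pos'][2]-.0058
X=np.array([.998,-.056]);Y=np.array([.056,.998])
def P(u,v,zz): 
    q=ray('wrist',[(u,v)],zz,c)[0,:2]*1000; return np.round([q@X,q@Y],1)
for u in (235,250,262):
    col=im[:,u]; red=np.nonzero((col[:130,0]-col[:130,1])>30)[0]; 
    k=red.max() if len(red) else 0
    print(u,k,[col[i].tolist() for i in range(k-2,k+5)],P(u,k+1.5,.030))
print('sign end',P(250,135.3,z))
for v in (95,110,125):
    print(v,'L',im[v,150:196].mean(1).round().astype(int).tolist()); print('R',im[v,304:350].mean(1).round().astype(int).tolist())
print('signL',P(196,140,z+.016),'signR',P(302.2,140,z+.016))
for u in (160,165,170,175,180,325,330,335,340,345): print(u,P(u,125,.03))
E
```

```text
235 116 [[140, 43, 37], [133, 59, 53], [143, 105, 96], [168, 151, 140], [188, 179, 167], [196, 188, 176], [196, 189, 177]] [605.9 -89.7]
250 116 [[132, 40, 37], [124, 55, 48], [135, 98, 90], [161, 144, 134], [179, 169, 157], [191, 184, 172], [194, 187, 176]] [597.7 -89.7]
262 116 [[132, 37, 34], [125, 50, 45], [130, 90, 82], [150, 134, 123], [174, 165, 154], [186, 179, 167], [194, 186, 174]] [591.2 -89.7]
sign end [597.7 -80.2]
95 L [169, 169, 169, 167, 168, 168, 167, 167, 167, 167, 168, 167, 168, 167, 167, 167, 168, 168, 167, 170, 171, 170, 171, 170, 171, 170, 171, 171, 170, 171, 171, 171, 172, 171, 173, 172, 174, 172, 171, 162, 144, 117, 107, 111, 116, 114]
R [117, 116, 117, 117, 114, 118, 116, 116, 115, 114, 115, 114, 115, 114, 115, 115, 116, 115, 115, 115, 115, 115, 116, 116, 116, 116, 116, 115, 115, 117, 116, 116, 117, 116, 118, 116, 117, 119, 128, 140, 145, 147, 144, 141, 139, 138]
110 L [121, 119, 121, 121, 120, 121, 120, 121, 119, 120, 121, 120, 116, 114, 113, 114, 114, 115, 115, 115, 114, 113, 115, 115, 115, 120, 133, 151, 158, 160, 159, 159, 159, 159, 160, 161, 161, 160, 15
[... 257 characters left out ...]
41, 139, 139]
125 L [153, 145, 128, 102, 81, 79, 85, 100, 108, 109, 113, 128, 154, 173, 180, 181, 182, 182, 182, 182, 181, 182, 181, 182, 182, 183, 186, 196, 207, 209, 202, 191, 185, 183, 183, 183, 182, 185, 184, 184, 186, 184, 182, 183, 184, 183]
R [187, 187, 187, 187, 188, 187, 187, 187, 186, 187, 188, 186, 187, 186, 184, 186, 186, 186, 186, 186, 186, 186, 186, 186, 187, 185, 185, 184, 186, 185, 185, 182, 177, 168, 161, 160, 160, 158, 158, 158, 157, 152, 146, 141, 140, 139]
signL [624.7 -79.4] signR [571.8 -79.4]
160 [647.4 -85.8]
165 [644.6 -85.8]
170 [641.8 -85.8]
175 [639.  -85.8]
180 [636.3 -85.8]
325 [556.4 -85.8]
330 [553.7 -85.9]
335 [550.9 -85.9]
340 [548.1 -85.9]
345 [545.3 -85.9]
```

Alignment is very good: end gap 9.5 mm against the ideal 10, lateral offset 0.1 mm, edges parallel. I'll lower to contact.

Emit:
{"fn": "carry_out", "kwargs": {"steps": [[[0,0,0.05],0],[[0,0,0.1],0],[[0,0,0.1],0]]}}

```text
time_s: 21.3
tcp_pos: [0.5961, -0.0576, 0.0362]
ee_rot: [[-0.056, -0.998, -0.001], [-0.998, 0.056, -0.005], [0.005, 0.001, -1.0]]
wrist_force: [-0.0, 0.1, -1.3]
gripper_width: 0.616
```

Emit:
{"fn": "carry_out", "kwargs": {"steps": [[[0,0,0.05],0],[[0,0,0.05],0]]}}

```text
time_s: 21.5
tcp_pos: [0.5962, -0.0576, 0.0359]
ee_rot: [[-0.056, -0.998, -0.001], [-0.998, 0.056, -0.005], [0.005, 0.001, -1.0]]
wrist_force: [0.4, -0.1, 1.7]
gripper_width: 0.618
```

Contact has started (1.7 N, z at the expected 35.9 mm). I'll release and then rise straight up.

Emit:
{"fn": "carry_out", "kwargs": {"steps": [[[0,0,0.02],0],[[0,0,0.02],0],[[0,0,0.02],0],[[0,0,0.02],0],[[0,0,0.02],0],[[0,0,0.02],0],[[0,0,0.02],0]], "gripper": 0.6}}

```text
time_s: 22.2
tcp_pos: [0.5962, -0.0576, 0.0357]
ee_rot: [[-0.056, -0.998, -0.001], [-0.998, 0.056, -0.005], [0.005, 0.001, -1.0]]
wrist_force: [-0.1, -0.2, 0.5]
gripper_width: 0.801
```

Emit:
{"fn": "carry_out", "kwargs": {"steps": [[[0,0,-0.5],0],[[0,0,-1.5],0],[[0,0,-3],0],[[0,0,-6],0],[[0,0,-10],0],[[0,0,-14],0],[[-3,0,-17],0],[[-6,0,-18.5],0],[[-8,0,-19],0],[[-8,0,-19],0],[[-8,0,-19],0]]}}

```text
time_s: 23.3
tcp_pos: [0.6005, 0.0234, 0.2258]
ee_rot: [[-0.055, -0.998, -0.001], [-0.998, 0.055, -0.005], [0.005, 0.0, -1.0]]
wrist_force: [0.1, -0.2, -0.3]
gripper_width: 0.8
```

```bash
python3 - <<'E'
from h import *
c=r.calibration('wrist'); im=save('wrist','w10'); s=r.sense(); print(s['time_s'],s['tcp_pos'],np.round(s['wrist_force'],1),s['gripper_width'])
b=save('side','s3'); 
o=cv2.resize(cv2.rotate(im[0:230,180:360],cv2.ROTATE_90_CLOCKWISE),None,fx=2.3,fy=2.3,interpolation=cv2.INTER_CUBIC)
p=cv2.resize(b[130:290,180:360],(529,414*529//529),interpolation=cv2.INTER_CUBIC)[:170*2]
p=cv2.resize(b[140:270,190:350],(320,260),interpolation=cv2.INTER_CUBIC)
cv=np.zeros((o.shape[0],o.shape[1]+260,3),np.uint8); cv[:,:o.shape[1]]=o; p=cv2.resize(p,(260,211)); cv[:211,o.shape[1]:]=p
cv2.imwrite('pics/w10r.png',cv[...,::-1]); print(cv.shape)
for n in ['carriage_face','blue_sign','foam_sheet','red_sign','paint_cup']:
  for cam in ['wrist','side']:
    print(n,cam,[(np.round(d['centre'],3).tolist(),round(d['confidence'],2)) for d in r.place_of(cam,n)][:1])
E
```

```text
23.35 [0.60041111 0.02283355 0.22536219] [-0.1 -0.2  0.6] 0.7973891570877069
(414, 789, 3)
carriage_face wrist [([0.596, -0.124, 0.032], 0.78)]
carriage_face side [([0.593, -0.121, 0.031], 0.97)]
blue_sign wrist [([0.596, -0.056, 0.028], 0.74)]
blue_sign side [([0.596, -0.055, 0.031], 0.96)]
foam_sheet wrist []
foam_sheet side [([0.599, -0.054, 0.02], 0.55)]
red_sign wrist []
red_sign side [([0.386, -0.254, -0.001], 0.86)]
paint_cup wrist [([0.423, 0.001, -0.005], 0.83)]
paint_cup side [([0.422, -0.002, -0.007], 0.85)]
```

View pics/w10r.png

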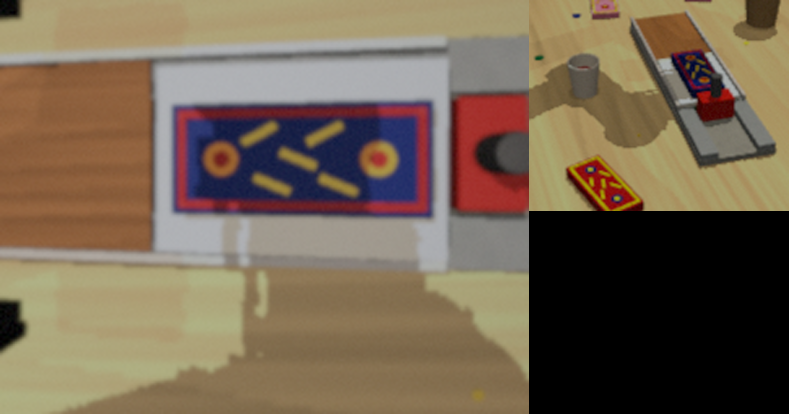

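The final view shows the blue sign flat and face up, centred on the sheet, which touches the carriage. The carriage is level with the rail starts, and the red sign and cup have not moved. Handing in.

```bash
python3 -c "
from station import r
print(r.finish_job())"
```

```text
the job is handed in; nothing more can be done
None
```

The job is done and handed in at about 23 s of the 64 s allowed. `finish_job` gives no verdict, so the checks below are my own.

**What I did**
- **Carriage:** I pushed it from behind until it stopped moving with about 15 N on it, which brought the green sign home against it.
- **Foam sheet:** I pushed it along its rear edge with two fingers, without lifting it. It met the carriage at 3.5–4.7 N, about 0.7 mm from where I expected.
- **Blue sign:** I gripped it across its width and turned it into line with the sheet. I lowered it until first contact (1.7 N) and released it.

**What the last checks showed**
- **Placement just before lowering:** the end gap was 9.5 mm (10 mm would be exactly centred). The sideways offset was about 0.1 mm and the edges were parallel.
- **After release:** the picture shows the sign flat, face up and centred, with the sheet touching the carriage and the carriage still level with the rail starts at its stop.
- **Red sign and cup:** both were found where they started, to within about 2 mm.

**Disagreements**
- **Position estimates:** my estimates for the sheet, and for where the blue sign sat in the grip, differed by 2–3 mm between views. I corrected the placement using a close view in which the sign and sheet both showed.
- **Foam sheet at the end:** the wrist camera's detector missed it, though it shows plainly in the picture and the side camera's detector found it.

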